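Index the bowl jig and lock its scriber

ROBOT

A 7-joint arm with a two-finger parallel gripper is mounted at the origin on the work surface. World frame = base frame: x ahead of the robot, y to its left, z up, the work surface at z = 0. Lengths are in mm, angles in rad, forces in N, time in s.
With the tool pointing down it reaches from about 400 to 850 mm from the base axis. Payload 4.5 kg.
Tool frame: the origin (TCP) lies on the mounting face of the last link; the fingertips stand 166 mm ahead of it and the grasp point (between the pads) lies 147 mm ahead of it (env.grasp_offset is the distance from the TCP to the grasp point, in mm); z points along the fingers, y is the direction in which the jaws open and shut (so a half turn about z gives the same grasp; the last joint's range is limited). The gripper opens to 88 mm and grips with 3 to 60 N. Pads are 18 mm wide; open, the fingers measure 123 mm over their backs; the gripper's body (75 mm by 187 mm) begins 45 mm behind the grasp point.
Start: joints at [1.213, 0.689, -0.195, 1.565, 0.157, 0.902, -0.215], TCP at [238.682, -577.641, 404.743] pointing down, gripper open.
Joint ranges: [-3.01, 3.01], [-0.46, 2.08], [-1.47, 1.51], [0.13, 2.56], [-1, 4.14], [0.04, 2.09], [-2.66, 2.66]. Speed limits (rad/s): [2.57, 2.57, 3.14, 3.14, 3.14, 3.14, 3.14].

INTERFACE

Orientations are given as [roll, pitch, yaw] about the fixed x, y, z axes, in that order (R = Rz(yaw) Ry(pitch) Rx(roll)).
In Python, from workcell import env gives the robot as it stands.
- The arm moves only by the shell command python3 -m pendant 'ROWS' [OPENING]. ROWS is a JSON object of lists of equal length, an entry for each row: "translation": the shift along the tool's x, y, z in cm, a list of three; "rot": the turn, a rotation vector about the tool's x, y, z in degrees, a list of three. A call has 1 to 5 rows; each row is the pose to reach, as a shift and turn from the pose commanded when the call began, along the tool's axes at that moment; what a row does not reach only later rows make up. A row lasts 1/8 s, in which the tool goes at most 62.5 mm and 10.7 degrees, less where a joint would pass 70% of its speed; a pose out of reach is approached as far as the arm can. A call with a gripper value outside its range is refused whole. OPENING is the finger opening in cm, from 0 to 8.81, set as the call begins (- or left out, the last holds). The fingers move at their own pace and stop on an object; the grip force is fixed at half the most. Time passes only in rows, so rows that repeat a pose let the fingers close. It gives the time, the measured TCP pose, the force and the opening at its end, in the units of the state.
- env.sense(): the state, without advancing time (a new reading comes with each control period).
- env.read_camera(name): name is "side" or "top" or "wrist"; returns a dict with "frame" (400x640x3 uint8, red, green, blue), "mtx" (3x3 intrinsics, pixels), "k1" (the pictures are not rectified: a ray, as slopes to the right and down, at radius r is drawn at 1 + k1 r^2 times it, then the intrinsics apply), "rvec" (rotation vector, rad) and "tvec" (3), from world to camera coordinates, as OpenCV has them; the wrist camera has in their place "mount" (4x4, takes a point from camera to tool coordinates, whose origin is the TCP and whose axes are the flange's). Camera axes: x right, y down, z forward; pixel columns grow to the right and rows downward; lengths in mm; the calibration is good to about 2 mm. A picture is of the moment at which its call begins: read the wrist's pose just before it. There is no depth.
- env.sign_off(): hands the job in, once; it reports no verdict.
The state is a dict: "t": time; "joints": joint angles; "joint_vel": joint speeds; "tau": joint torques, N m; "tool_pos": TCP position; "ee_rot": TCP orientation; "ft_force": force on the tool from outside, world axes, zero at the start; "ft_torque": the same for the moment, N m; "finger_gap": opening from 0.0 (shut) to 1.0 (fully open).
Only numpy, scipy, OpenCV 4.12 (cv2) and the standard library are available. Lean on these libraries where they do the work, as an engineer would, in place of code of your own. Each camera call takes 0.05 s, during which the arm holds its last target.

TASK

Set the marking jig for the next line on the bowl: click the blue index wheel round clockwise until its red peg stands at the white pointer, not clicking past it. Then slide the green scriber carriage fully home towards the bowl, and swing the lever with the orange knob fully shut behind it to lock it. Leave the other things on the bench where they are.

Things in the scene. Friction and masses are not known exactly. Their poses are not given: they have to be found in the camera images.
- jig: Fixed dark grey plate 250 x 430 x 18 mm carrying it all. Origin on the bench; plate spans x -140..110, y -230..200 mm; z up; turned up to 0.35 rad. 'jig x, jig y' elsewhere mean its axes. Wheel at the -y end; the carriage slides on the plate along y between two guides (73.4 mm apart, tops 34 mm above the bench) up to two front stops; lever pivot on the +x side of the slide.
- wheel_axis (a point): On the index wheel's vertical axis (jig 0, -120 mm), at the blue disc's top face, 50 mm above the bench. Disc of 67 mm radius; 12 steel click studs round the edge (81 mm over-all radius, tops at 50 mm). A wooden bowl, 72 mm across at the rim, top 84 mm above the bench, stands in the middle and turns with it. A sprung brass ball at jig -x (tops under 58 mm) makes the clicks.
- red_peg (a point): Centre of the top of the red peg, 58 mm from the wheel axis, 95 mm above the bench. It is one of six upright pegs on the wheel, 14 mm diameter, from 50 to 95 mm above the bench, 60 degrees apart on a 58 mm radius; the other five are black. Push any peg sideways to turn the wheel.
- pointer (a point): Tip of the white pointer on the base plate, 84 mm from the wheel axis on its jig +x side, 53 mm above the bench (pointer top 56 mm).
- wheel (a joint): Wheel angle in rad, growing clockwise seen from above; 0: red peg exactly at the pointer. 12 stops per turn, one click = 0.5236 (half a peg spacing). Starts at rest 2 to 5 clicks short (-2.62 to -1.05). Pushing a peg takes about 5 to 9 N; half-way between two stops the wheel snaps by itself into the next one. End stops at -3.4 and 1.3.
- carriage: Green scriber carriage, 0.4 to 0.85 kg: block 70 x 70 mm, from 18 to 80 mm above the bench (clip on top to 90 mm), loose between the guides. Origin under its centre, axes as the jig's. Fully home: against the front stops, origin at jig y +15 mm; it starts 45 to 65 mm further along jig +y. Sliding takes 2 to 6 N; it stays where left.
- carriage_back (a point): Middle of the flat rear face (jig +y side) of the green carriage, 49 mm above the bench, 35 mm behind its origin; push it towards jig -y. A brass scriber rod, 10 mm diameter, 66 mm above the bench, sticks 63 mm out of the front towards the bowl; when home its tip stands between two pegs, so a wheel one click off blocks it.
- lever (a joint): Angle of the locking lever in rad: 0 is fully shut (it lies along jig -x across the slide, 2 mm behind the home carriage; end stop), it grows clockwise seen from above; starts open at 1.5 to 1.85, pointing about along jig +y. It cannot shut unless the carriage is home. Turning takes about 0.12 N m; it stays where left.
- lever_pivot (a point): On the lever's vertical pivot (jig 60, 60 mm), 55 mm above the bench. The lever is a steel bar 16 mm wide, 45 to 63 mm above the bench.
- lever_knob (a point): Centre of the top of the upright orange knob at the lever's end, 100 mm from the pivot; knob 24 mm diameter, from 58 to 98 mm above the bench.
- glue: Bystander: yellow glue bottle, 60 mm diameter, 150 mm tall; origin under its centre.
- tape: Bystander: blue ring of tape lying flat, 100 mm diameter, 24 mm high; origin under its centre.
- candlestick: Bystander: turned wooden candlestick, 76 mm diameter, 125 mm tall, standing; origin under its centre.
- offcut: Bystander: pale wooden offcut 140 x 60 x 40 mm, lying; origin under its centre.
Mind the look-alikes: they are no part of the job. There is more than one size of the carriage; the job needs the largest.

How it is judged:
By the outcome, as a careful person would: the job done as asked, in the order asked, and still so for the second after the job is handed in, with the robot touching nothing.
It also fails if it takes over 72 s, if anything falls off the work surface, if the arm or the gripper's body presses on something with over 40 N, if the wrist force passes 120 N, or if a joint passes its speed limit or range.

## Working session

There is one attempt and no reset: what is moved stays moved. The work goes in short steps, Python scripts to look and compute and a shell command to move; the robot and the scene stay as the last step left them, time stands still between calls to the robot, and variables do not carry over. Pictures are saved under pics/ and viewed, and the job is handed in when it is done.

```bash
ls; mkdir -p pics; cat > h.py <<'E'
import numpy as np,cv2
from workcell import env
from scipy.spatial.transform import Rotation as R
def snap(name,fn):
    s=env.sense(); c=env.read_camera(name); c['s']=s
    cv2.imwrite('pics/'+fn,c['frame'][:,:,::-1]); 
    import pickle; pickle.dump(c,open('pics/'+fn+'.pkl','wb')); return c
def load(fn):
    import pickle; return pickle.load(open('pics/'+fn+'.pkl','rb'))
def pose(c):
    if 'rvec' in c and c.get('rvec') is not None:
        Rm=cv2.Rodrigues(np.array(c['rvec'],float))[0]; t=np.array(c['tvec'],float).ravel()
        return Rm.T,-Rm.T@t
    s=c['s']; M=np.array(c['mount']); Rt=R.from_euler('xyz',s['ee_rot']).as_matrix()
    return Rt@M[:3,:3], Rt@M[:3,3]+np.array(s['tool_pos'])
def ray(c,u,v):
    K=np.array(c['mtx']); d=np.array([(u-K[0,2])/K[0,0],(v-K[1,2])/K[1,1]]); p=d.copy()
    for _ in range(30): p=d/(1+c['k1']*(p@p))
    Rw,o=pose(c); return o,Rw@np.array([p[0],p[1],1])
def onz(c,u,v,z):
    o,d=ray(c,u,v); return o+d*(z-o[2])/d[2]
def proj(c,P):
    Rw,o=pose(c); q=Rw.T@(np.array(P,float)-o); p=q[:2]/q[2]; p=p*(1+c['k1']*(p@p)); K=np.array(c['mtx'])
    return np.array([K[0,0]*p[0]+K[0,2],K[1,1]*p[1]+K[1,2]])
E
python3 - <<'E'
from h import *
for n in('top','side','wrist'):
    c=snap(n,n+'0.png'); print(n,[np.round(x,1).tolist() for x in pose(c)],c['mtx'][0][0],c['k1'])
print(env.sense())
E
```

```text
pics
top [[[-0.0, -1.0, 0.2], [-1.0, 0.0, 0.0], [-0.0, -0.2, -1.0]], [372.0, 8.4, 1350.9]] 427.43628700734115 -0.11605162220367714
side [[[-0.8, -0.3, 0.5], [-0.6, 0.4, -0.7], [0.0, -0.8, -0.5]], [-15.0, 959.2, 826.2]] 518.6925819088125 0.019784506753783383
wrist [[[0.4, -0.9, -0.3], [-0.9, -0.4, -0.1], [-0.0, 0.3, -1.0]], [309.5, -548.4, 383.7]] 323.0002029417658 -0.06653715675198439
{'t': 0.15, 'joints': array([ 1.21278322,  0.68976691, -0.19453329,  1.56607718,  0.15730851,
        0.90250948, -0.21509353]), 'joint_vel': array([-0.00153004,  0.0003644 , -0.00057368, -0.00513263,  0.00099869,
        0.00024602, -0.00165204]), 'tau': array([-6.08422870e-04, -5.27862954e+01, -1.26824632e+00, -1.53587168e+01,
       -5.24690514e-02,  3.89799839e-03,  1.17490708e-04]), 'tool_pos': array([ 238.55654526, -577.41791361,  404.11695175]), 'ee_rot': array([-3.14022649e+00,  1.06854172e-04,  3.91891395e-01]), 'ft_force': array([-0.34486033, -0.88852571,  0.69368528]), 'ft_torque': array([-0.03557482, -0.01688402,  0.03637828]), 'finger_gap': 0.9992723971263603}
```

View pics/top0.png

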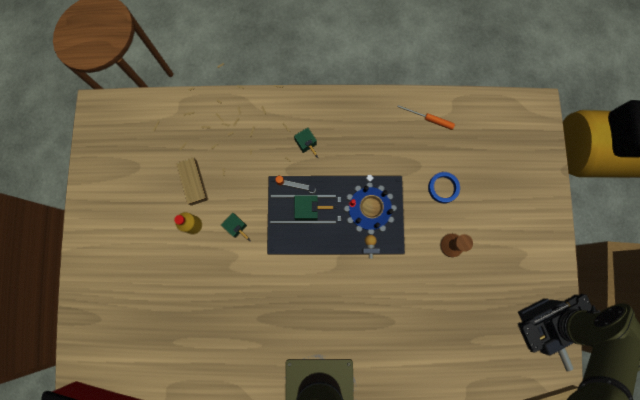

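View pics/side0.png

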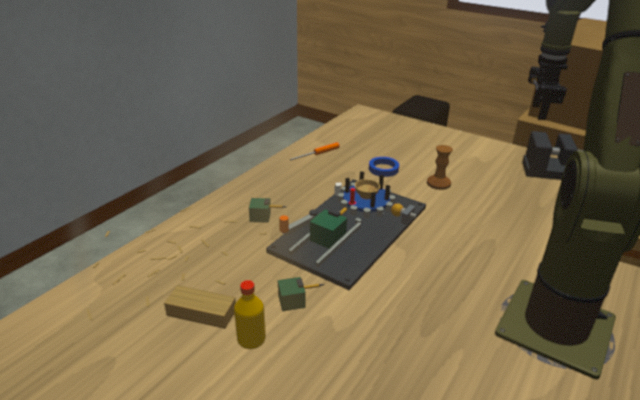

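```bash
python3 - <<'E'
from h import *
c=load('top0.png'); f=c['frame'][:,:,::-1]
cv2.imwrite('pics/c1.png',cv2.resize(f[0:400,140:560],None,fx=1.4,fy=1.4,interpolation=2))
E
python3 - <<'E'
from h import *
c=load('top0.png'); f=c['frame'][:,:,::-1]
cv2.imwrite('pics/c2.png',cv2.resize(f[165:265,255:415],None,fx=5,fy=5,interpolation=2))
cv2.imwrite('pics/c3.png',cv2.resize(f[120:260,210:350],None,fx=4,fy=4,interpolation=2))
hsv=cv2.cvtColor(f,cv2.COLOR_BGR2HSV)
def blobs(m,n):
    k,l,s,ce=cv2.connectedComponentsWithStats(m.astype(np.uint8))
    for i in range(1,k):
        if s[i,4]>6: print(n,s[i].tolist(),ce[i].round(1))
H,S,V=cv2.split(hsv)
sub=np.zeros(H.shape,bool); sub[120:270,170:480]=1
blobs(((H>170)|(H<4))&(S>140)&(V>80)&sub,'red')
blobs((H>4)&(H<12)&(S>180)&(V>120)&sub,'orange')
blobs((S<40)&(V>180)&sub,'white')
blobs((H>65)&(H<95)&(S>90)&(V<140)&sub,'green')
blobs((H>100)&(H<125)&(S>150)&(V>80)&sub,'blue')
E
```

```text
red [349, 199, 7, 8, 32] [352.1 202.8]
red [175, 216, 9, 8, 60] [179.  219.4]
orange [432, 120, 22, 9, 86] [445. 123.]
orange [276, 176, 5, 7, 20] [277.6 178.6]
white [368, 175, 4, 5, 16] [369.3 176.9]
green [295, 129, 21, 22, 241] [304.4 138.7]
green [294, 196, 24, 24, 504] [304.5 207.7]
green [222, 214, 23, 22, 252] [232.6 224. ]
blue [430, 173, 29, 29, 287] [444.2 187. ]
blue [349, 187, 42, 42, 717] [369.6 209.1]
```

View pics/c2.png

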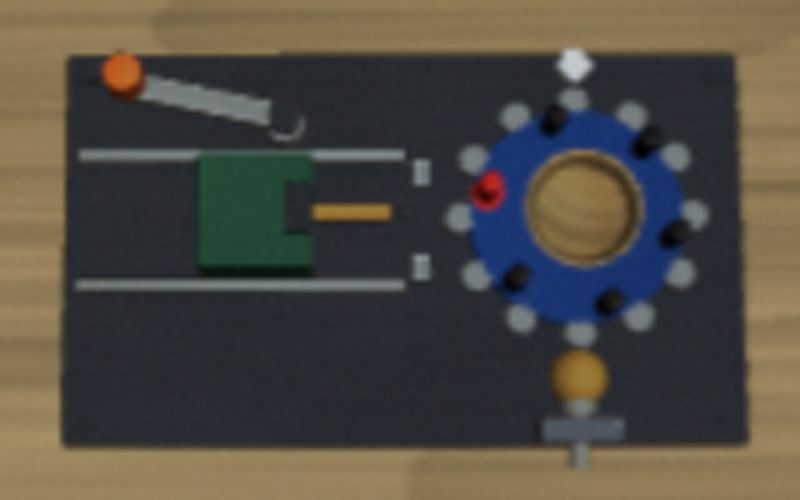

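View pics/c3.png

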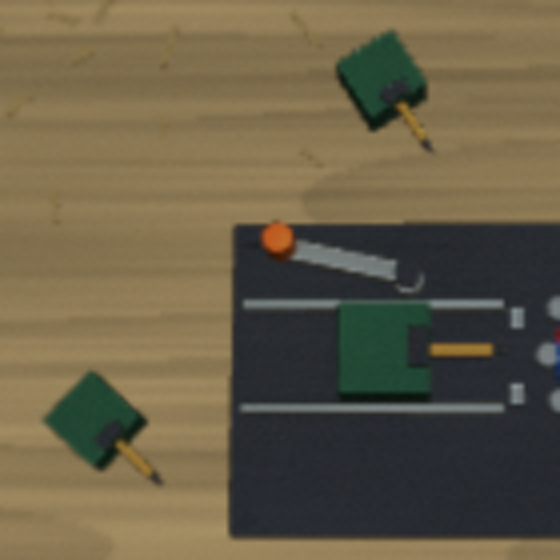

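```bash
python3 - <<'E'
from h import *
c=load('top0.png'); f=c['frame'][:,:,::-1]
cr=lambda u,v:(255+u/5-.4,165+v/5-.4)
P=[onz(c,*cr(*p),18)[:2] for p in [(68,57),(735,55),(746,445),(63,445)]]
print(np.round(P,1))
# expected jig corners: TL=(110,200) TR=(110,-230) BR=(-140,-230) BL=(-140,200)
J=np.array([(110,200),(110,-230),(-140,-230),(-140,200)],float);P=np.array(P)
Pc=P-P.mean(0);Jc=J-J.mean(0)
z=(Pc[:,0]+1j*Pc[:,1]) ; w=Jc[:,0]+1j*Jc[:,1]
a=(z*w.conj()).sum()/(abs(w)**2).sum(); yaw=np.angle(a); print('scale',abs(a),'yaw',yaw)
rot=lambda t:np.array([[np.cos(t),-np.sin(t)],[np.sin(t),np.cos(t)]])
o=P.mean(0)-rot(yaw)@J.mean(0); print('origin',o, 'resid',(P-(J@rot(yaw).T+o)).round(1).tolist())
def J2(p): return (rot(yaw).T@(np.array(p[:2])-o)).round(1)
for n,(u,v),zz in [('pointer',(369.3,176.9),55),('knob',cr(122,74),98),('redtop',cr(489,188),92),('redblob',(352.1,202.8),93),('carr mid',(304.5,207.7),80),('rim',cr(583,208),84),('disc',(369.6,209.1),50),('pivot',cr(287,122),63),('stubs L guide',cr(405,156),34),('R guide',cr(405,286),34),('ball',cr(579,376),50)]:
    p=onz(c,u,v,zz); print(n,p.round(1),'jig',J2(p))
for n,uv in [('b1',(553,118)),('b2',(648,140)),('b3',(676,233)),('b4',(609,300)),('b5',(517,278))]:
    p=J2(onz(c,*cr(*uv),72));d=p-[0,-120];print(n,p,np.hypot(*d),np.degrees(np.arctan2(d[1],d[0])))
E
```

```text
[[ 669.5  161. ]
 [ 670.2 -266.3]
 [ 421.7 -264.8]
 [ 423.1  160.2]]
scale 0.9907440653725235 yaw -0.0010147629772371436
origin [561.12048746 -37.45146042] resid [[-1.8, -1.4], [-0.7, 1.3], [0.8, 2.6], [1.7, -2.4]]
pointer [ 657.8 -157.4   55. ] jig [  96.8 -119.8]
knob [641.1 119.2  98. ] jig [ 79.8 156.7]
redtop [ 572.4 -100.2   92. ] jig [ 11.3 -62.8]
redblob [570.4 -99.2  93. ] jig [  9.4 -61.8]
carr mid [557.9  43.   80. ] jig [-3.3 80.4]
rim [ 561.4 -157.3   84. ] jig [   0.4 -119.8]
disc [ 557.5 -156.6   50. ] jig [  -3.5 -119.1]
pivot [618.3  20.6  63. ] jig [57.1 58.1]
stubs L guide [602. -53.  34.] jig [ 40.9 -15.5]
R guide [520.3 -52.2  34. ] jig [-40.8 -14.8]
ball [ 463. -157.   50.] jig [ -98.  -119.7]
b1 [  57.7 -104.3] 59.79782604744089 15.221504286548878
b2 [  44.  -162.2] 60.96589210370007 -43.803742262761524
b3 [ -13.2 -177.6] 59.093146810776624 -102.90740867126584
b4 [ -53.8 -135.9] 56.1003565051061 -163.53553312848618
b5 [-40.4 -80.6] 56.43155145838187 135.7179546449064
```

```bash
python3 -m pendant '{"translation":[[4.9,-3.1,0],[9.8,-6.2,0],[14.7,-9.3,0],[19.6,-12.4,0],[24.6,-15.5,0]],"rot":[[0,0,0],[0,0,0],[0,0,0],[0,0,0],[0,0,0]]}' 8.8
python3 -m pendant '{"translation":[[4.9,-3.1,0],[9.8,-6.2,0],[14.7,-9.3,0],[19.6,-12.4,0],[24.6,-15.5,0]],"rot":[[0,0,-10],[0,0,-20],[0,0,-30],[0,0,-40],[0,0,-50]]}'
python3 -m pendant '{"translation":[[0,0,0],[0,0,0]],"rot":[[0,0,-4],[0,0,-4]]}' 
python3 - <<'E'
from h import *
c=snap('wrist','w1.png'); print(c['s']['tool_pos'],c['s']['ee_rot'])
E
```

```text
t: 0.78
tool_pos: [407.6, -338.9, 404.7]
ee_rot: [-3.142, 0.0, 0.392]
ft_force: [-0.2, 0.0, 0.5]
finger_gap: 0.997
t: 1.4
tool_pos: [575.8, -101.8, 404.6]
ee_rot: [-3.141, 0.001, 1.27]
ft_force: [0.1, -1.0, -0.7]
finger_gap: 0.999
t: 1.65
tool_pos: [575.0, -103.0, 404.3]
ee_rot: [-3.141, 0.0, 1.334]
ft_force: [-0.1, -0.5, -0.2]
finger_gap: 0.999
[ 574.98650862 -103.00898301  404.25480138] [-3.14062562e+00  2.69356621e-04  1.33432169e+00]
```

View pics/w1.png

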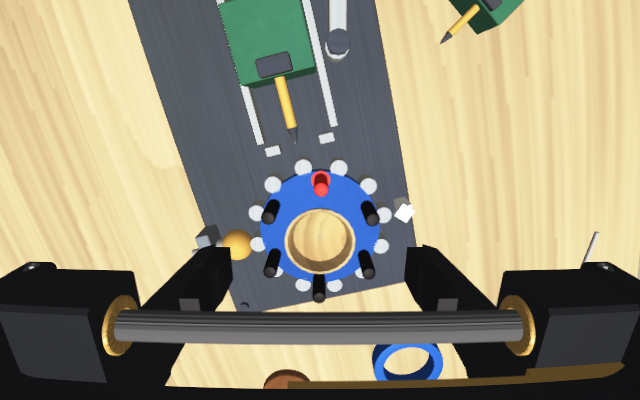

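```bash
python3 - <<'E'
from h import *
c=load('w1.png'); f=c['frame'][:,:,::-1]
cv2.imwrite('pics/c4.png',cv2.resize(f[140:320,190:430],None,fx=3.3,fy=3.3,interpolation=2))
hsv=cv2.cvtColor(f,cv2.COLOR_BGR2HSV); H,S,V=cv2.split(hsv)
def blobs(m,n,mn=20):
    m=m.copy();m[320:]=0
    k,l,s,ce=cv2.connectedComponentsWithStats(m.astype(np.uint8))
    for i in range(1,k):
        if s[i,4]>mn: print(n,s[i].tolist(),ce[i].round(1))
m=((H>170)|(H<4))&(S>140); blobs(m,'red'); blobs(m&(V>210),'redbright')
blobs((S<25)&(V>190),'white'); blobs((V<45),'black')
E
```

```text
red [312, 170, 18, 26, 360] [320.5 182.5]
redbright [312, 171, 18, 14, 85] [320.6 176.2]
redbright [314, 183, 14, 13, 144] [320.6 189.2]
white [217, 0, 7, 4, 22] [219.6   1.1]
white [302, 0, 36, 127, 929] [319.3  61. ]
white [330, 0, 16, 31, 468] [337.4  14.1]
white [326, 45, 22, 14, 65] [334.7  54.4]
white [241, 86, 23, 59, 411] [251.9 115. ]
white [319, 133, 16, 11, 119] [326.3 137.7]
white [265, 146, 16, 11, 117] [272.3 150.7]
white [295, 160, 17, 15, 194] [302.5 166.7]
white [330, 160, 17, 15, 195] [338.6 167.2]
white [265, 177, 16, 16, 195] [272.1 184. ]
white [361, 178, 16, 16, 182] [368.7 185.2]
white [394, 204, 21, 19, 245] [404.5 212.3]
white [249, 206, 14, 15, 168] [255.4 212.6]
white [377, 208, 15, 15, 161] [384.2 214.6]
white [585, 233, 14, 29, 75] [591.8 247.2]
white [250, 237, 15, 15, 155] [256.9 244.1]
white [375, 239, 14, 15, 157] [381.3 246. ]
white [275, 267, 8, 10, 41] [278.7 272.1]
white [355, 268, 9, 10, 49] [358.8 273.2]
white [296, 279, 15, 12, 135] [302.5 284.9]
white [327, 280, 15, 12, 138] [334.4 285.4]
black [482, 0, 10, 11, 27] [486.9   5. ]
black [261, 200, 18, 23, 183] [271.2 208.1]
black [361, 201, 17, 20, 172] [367.8 209.1]
black [0, 244, 640, 76, 19649] [319.8 288.7]
black [263, 249, 17, 29, 237] [272.  260.3]
black [358, 250, 17, 25, 222] [365.4 261. ]
black [313, 275, 12, 24, 220] [318.4 284.8]
```

View pics/c4.png

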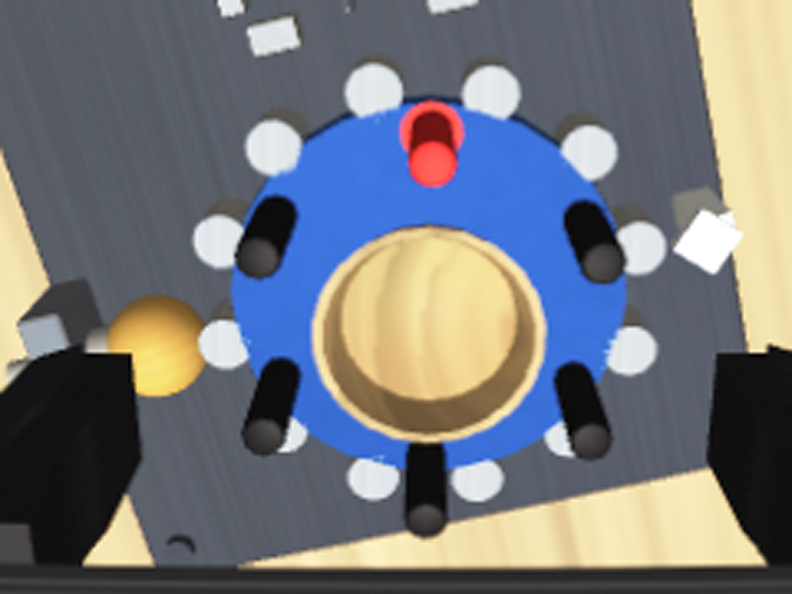

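```bash
python3 - <<'E'
from h import *
c=load('w1.png')
st=[onz(c,u,v,50)[:2] for u,v in [(302.5,166.7),(338.6,167.2),(272.1,184),(368.7,185.2),(255.4,212.6),(384.2,214.6),(256.9,244.1),(381.3,246),(302.5,284.9),(334.4,285.4)]]
st=np.array(st); (x,y),r=cv2.minEnclosingCircle(st.astype(np.float32)); 
A=np.c_[2*st,np.ones(len(st))]; s=np.linalg.lstsq(A,(st**2).sum(1),rcond=None)[0]
ctr=s[:2]; print('centre',ctr,'r',np.sqrt(s[2]+ctr@ctr), 'stud ang',np.degrees(np.arctan2(*(st-ctr).T[::-1])).round(1))
def rel(n,u,v,z):
    p=onz(c,u,v,z)[:2]; d=p-ctr; print(n,p.round(1),'r',np.hypot(*d).round(1),'ang',np.degrees(np.arctan2(d[1],d[0])).round(1))
cr=lambda u,v:(190+u/3.3-.35,140+v/3.3-.35)
rel('red',*cr(433,163),95)
for q in [(602,262),(591,441),(426,520),(262,437),(259,258)]: rel('blk',*cr(*q),95)
rel('pointer',404.5,212.3,56); rel('ptr tip',*cr(675,240),54); rel('ball',*cr(157,345),45)
rel('bowl',*cr(430,332),84)
for q in [(302,35),(270,50)]:pass
for n,u,v in [('stopA',326.3,137.7),('stopB',272.3,150.7)]: rel(n,u,v,34)
E
```

```text
centre [ 563.32271226 -159.42314784] r 72.93952984335044 stud ang [  90.7   60.7  120.6   30.7  150.6    0.5 -179.6  -29.4 -119.5  -89.5]
red [ 577.9 -102.9] r 58.4 ang 75.6
blk [ 618.5 -143. ] r 57.6 ang 16.6
blk [ 604.6 -199.5] r 57.5 ang -44.2
blk [ 549.  -214.9] r 57.3 ang -104.5
blk [ 507.1 -174.7] r 58.2 ang -164.8
blk [ 522.6 -118.7] r 57.7 ang 135.0
pointer [ 657.5 -159. ] r 94.2 ang 0.2
ptr tip [ 646.9 -157.3] r 83.6 ang 1.5
ball [ 466.6 -156.8] r 96.7 ang 178.5
bowl [ 564.1 -157.4] r 2.2 ang 70.1
stopA [593.4 -64.7] r 99.4 ang 72.4
stopB [533.5 -64.5] r 99.5 ang 107.5
```

```bash

python3 -m pendant '{"translation":[[0.05,0.25,5],[0.05,0.25,9],[0.05,0.25,12],[0.05,0.25,12],[0.05,0.25,12]],"rot":[[0,0,0],[0,0,0],[0,0,0],[0,0,0],[0,0,0]]}' 3.0
python3 - <<'E'
from h import *
c=snap('wrist','w2.png'); print(c['s']['tool_pos'],c['s']['ee_rot'],c['s']['finger_gap'])
E
```

```text
t: 2.33
tool_pos: [577.9, -104.0, 285.8]
ee_rot: [3.14, 0.0, 1.333]
ft_force: [0.8, -0.5, 0.0]
finger_gap: 0.453
[ 577.88114372 -103.95955287  285.84235821] [3.13989144e+00 1.21953162e-04 1.33266192e+00] 0.45262048569768093
```

View pics/w2.png

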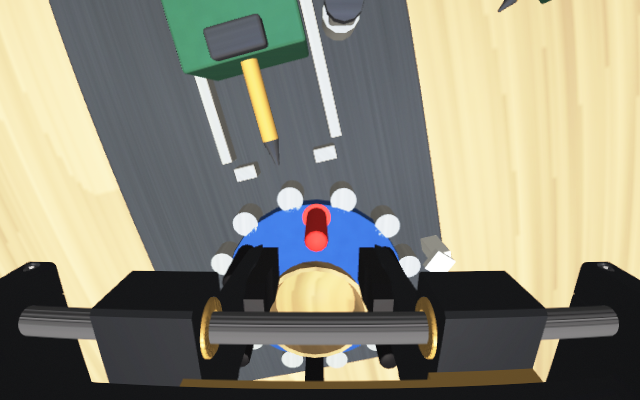

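```bash

python3 -m pendant '{"translation":[[0.1,0,0],[0.1,0,0],[0.1,0,2],[0.1,0,4],[0.1,0,5.7]],"rot":[[0,0,0],[0,0,0],[0,0,0],[0,0,0],[0,0,0]]}' 3.0
python3 -m pendant '{"translation":[[0,0,0],[0,0,0],[0,0,0]],"rot":[[0,0,0],[0,0,0],[0,0,0]]}' 1.8
python3 - <<'E'
from h import *
c=snap('wrist','w3.png'); print(c['s']['tool_pos'],c['s']['ee_rot'],c['s']['finger_gap'],c['s']['joints'])
E
```

```text
t: 3.0
tool_pos: [577.9, -102.4, 227.3]
ee_rot: [3.141, 0.0, 1.334]
ft_force: [0.5, 0.0, -0.4]
finger_gap: 0.34
t: 3.38
tool_pos: [578.1, -102.4, 228.5]
ee_rot: [3.14, -0.0, 1.334]
ft_force: [1.0, -0.2, -0.2]
finger_gap: 0.205
[ 578.14857153 -102.41796171  228.48339648] [ 3.14013028e+00 -2.12922815e-04  1.33419134e+00] 0.20475328370192622 [ 0.25811454  0.90197151 -0.28209931  1.80152046  0.46999407  0.50325221
 -0.57464662]
```

View pics/w3.png

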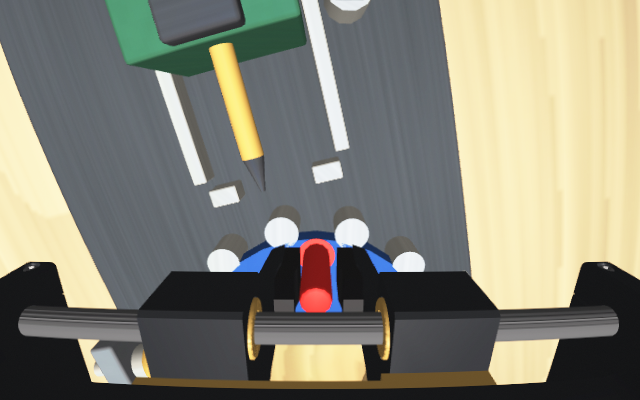

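```bash

for i in 1; do :; done
python3 -m pendant '{"translation":[[-0.02,0.51,0],[-0.09,1.01,0],[-0.2,1.5,0],[-0.35,1.98,0],[-0.54,2.45,0]],"rot":[[0,0,5],[0,0,10],[0,0,15],[0,0,20],[0,0,25]]}' 1.8
python3 -m pendant '{"translation":[[0,0,0]],"rot":[[0,0,0]]}' 
python3 - <<'E'
from h import *
c=snap('wrist','w4.png'); print(c['s']['tool_pos'],c['s']['ee_rot'],c['s']['ft_torque'])
snap('top','t4.png')
E
```

```text
t: 4.05
tool_pos: [598.6, -112.3, 227.8]
ee_rot: [-3.136, 0.002, 0.896]
ft_force: [-4.7, 2.1, 2.8]
finger_gap: 0.205
t: 4.18
tool_pos: [599.3, -112.7, 227.9]
ee_rot: [-3.139, 0.001, 0.899]
ft_force: [-5.2, 1.7, 3.0]
finger_gap: 0.203
[ 599.33862821 -112.74510269  227.85074748] [-3.13890322e+00  1.45257721e-03  8.98943582e-01] [0.3575053  0.86330616 0.02057578]
```

View pics/w4.png

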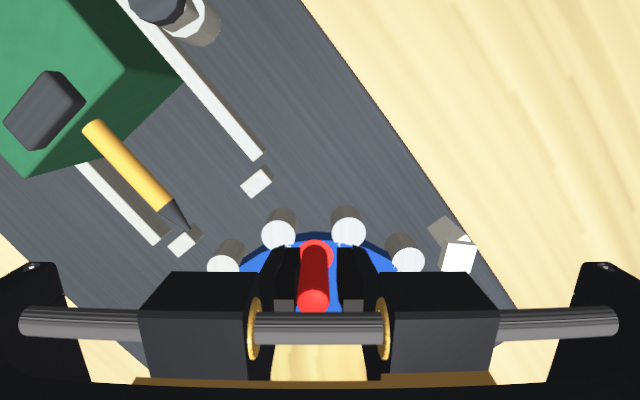

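```bash

python3 -m pendant '{"translation":[[-0.02,0.51,0],[-0.09,1.01,0],[-0.2,1.5,0],[-0.35,1.98,0],[-0.54,2.45,0]],"rot":[[0,0,5],[0,0,10],[0,0,15],[0,0,20],[0,0,25]]}' 1.8
python3 - <<'E'
from h import *
c=snap('wrist','w5.png'); print(c['s']['tool_pos'],c['s']['ee_rot'],c['s']['ft_torque'])
E
```

```text
t: 4.9
tool_pos: [616.2, -132.1, 227.9]
ee_rot: [-3.14, -0.0, 0.46]
ft_force: [-5.4, 5.4, 3.9]
finger_gap: 0.208
[ 616.19126588 -132.07149563  227.93247798] [-3.13995401e+00 -4.05875151e-04  4.60303271e-01] [1.02101527 0.94868559 0.03902611]
```

```bash

python3 -m pendant '{"translation":[[-0.02,0.51,0],[-0.09,1.01,0],[-0.2,1.5,0],[-0.33,1.93,0],[-0.55,2.47,0]],"rot":[[0,0,5],[0,0,10],[0,0,15],[0,0,19.5],[0,0,25.3]]}' 1.8
python3 -m pendant '{"translation":[[0,0,0],[0,0,0]],"rot":[[0,0,0],[0,0,0]]}' 
python3 - <<'E'
from h import *
c=snap('wrist','w6.png'); print(c['s']['tool_pos'],c['s']['ee_rot'],c['s']['ft_torque'])
E
```

```text
t: 5.58
tool_pos: [622.9, -159.1, 228.1]
ee_rot: [3.139, -0.003, 0.018]
ft_force: [-0.0, -0.2, 0.1]
finger_gap: 0.21
t: 5.82
tool_pos: [622.6, -157.2, 227.9]
ee_rot: [3.142, -0.001, 0.023]
ft_force: [0.4, 0.3, -0.0]
finger_gap: 0.209
[ 622.62027571 -157.17244043  227.8695584 ] [ 3.14157564e+00 -1.25913522e-03  2.27734434e-02] [ 0.0171613   0.07183946 -0.03339132]
```

View pics/w6.png

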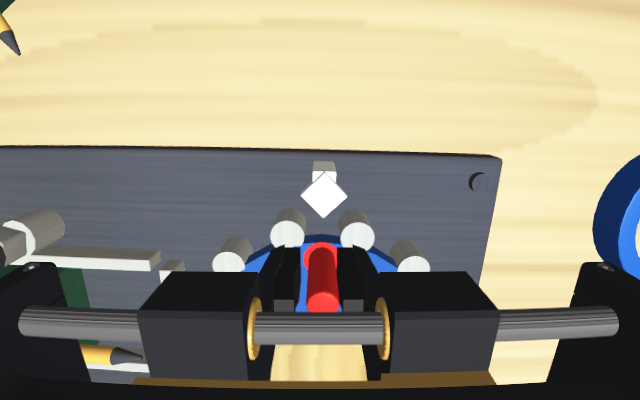

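```bash

python3 -m pendant '{"translation":[[0,0,0],[0,0,0],[0,0,0],[0,0,0],[0,0,0]],"rot":[[0,0,0],[0,0,0],[0,0,0],[0,0,0],[0,0,0]]}' 3.0
python3 -m pendant '{"translation":[[0,0,-4],[0,0,-9],[0,0,-14],[0,0,-17],[0,0,-17]],"rot":[[0,0,0],[0,0,0],[0,0,0],[0,0,0],[0,0,0]]}' 0
python3 - <<'E'
from h import *
c=snap('wrist','w7.png'); print(c['s']['tool_pos'],c['s']['ee_rot'])
c=snap('top','t7.png');f=c['frame'][:,:,::-1]
cv2.imwrite('pics/c7.png',cv2.resize(f[165:265,255:415],None,fx=5,fy=5,interpolation=2))
E
```

```text
t: 6.5
tool_pos: [622.2, -157.4, 227.7]
ee_rot: [3.142, -0.0, 0.02]
ft_force: [-0.4, 0.4, -0.1]
finger_gap: 0.342
t: 7.12
tool_pos: [622.9, -157.7, 400.5]
ee_rot: [3.14, -0.006, 0.02]
ft_force: [0.9, -0.1, -0.4]
finger_gap: 0.005
[ 622.87951964 -157.69667315  400.491446  ] [ 3.14019152 -0.00571652  0.01991396]
```

View pics/w7.png

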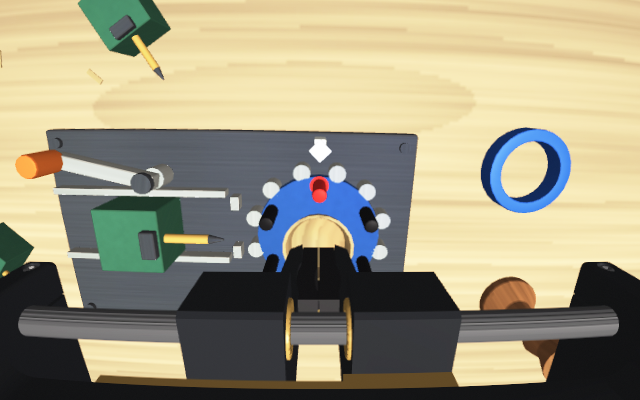

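View pics/c7.png

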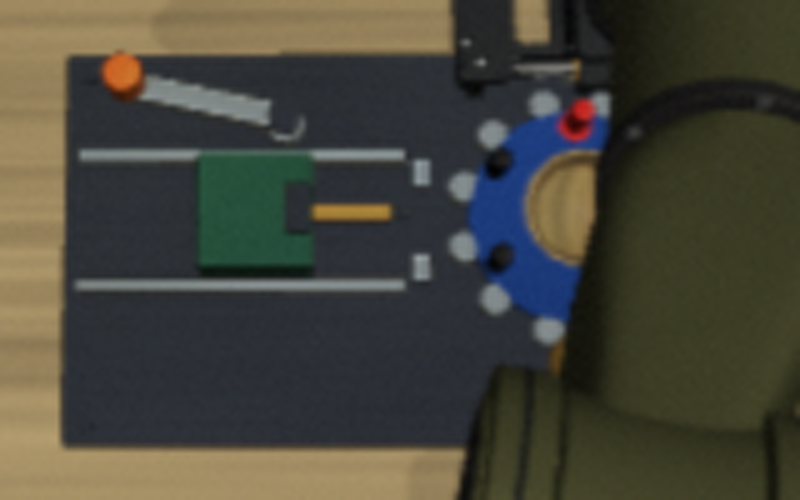

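```bash
python3 - <<'E'
from h import *
c=load('w7.png'); f=c['frame'][:,:,::-1]
cv2.imwrite('pics/c8.png',cv2.resize(f[125:285,0:260],None,fx=3,fy=3,interpolation=2))
t=load('t7.png')
cr=lambda u,v:(255+u/5-.4,165+v/5-.4)
for n,u,v,z in [('rear',198,210,80),('frontL',313,210,80),('knob',122,74,98),('guideTop',240,155,34),('guideBot',240,286,34)]: print(n,onz(t,*cr(u,v),z).round(1))
p=onz(c,319,195.5,95)[:2];print('red',p, np.degrees(np.arctan2(p[1]+159.4,p[0]-563.3)))
print('ptr',onz(c,320,150,56),'stops',onz(c,236,203,34),onz(c,238,250,34))
E
```

```text
rear [561.3  74.   80. ]
frontL [561.1   4.8  80. ]
knob [641.1 119.2  98. ]
guideTop [602.9  50.3  34. ]
guideBot [520.5  50.   34. ]
red [ 621.30768396 -159.57454433] -0.17240170227117
ptr [ 657.8683429  -159.99321794   56.        ] stops [594.00671717 -67.08300874  34.        ] [536.16936171 -66.22992251  34.        ]
```

View pics/c8.png

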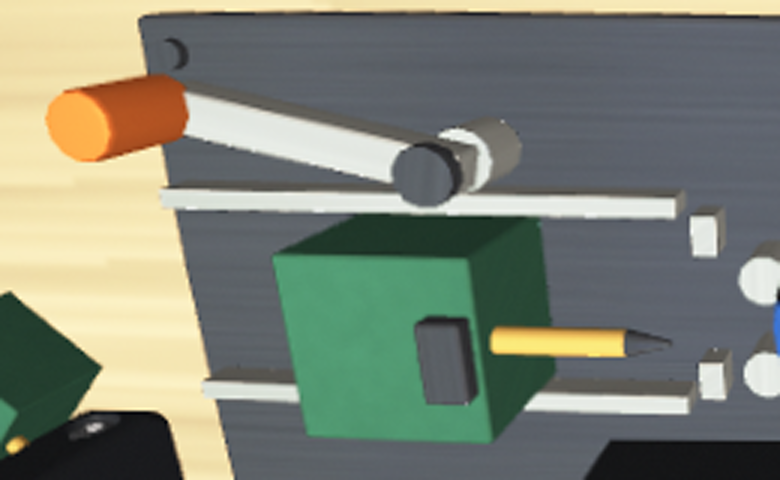

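```bash

python3 -m pendant '{"translation":[[-1.1,-5.4,0],[-2.2,-10.8,0],[-3.3,-16.2,0],[-4.4,-21.6,0],[-5.5,-27,0]],"rot":[[0,0,0],[0,0,0],[0,0,0],[0,0,0],[0,0,0]]}' 0
python3 -m pendant '{"translation":[[0,0,5],[0,0,10],[0,0,13],[0,0,13],[0,0,13]],"rot":[[0,0,0],[0,0,0],[0,0,0],[0,0,0],[0,0,0]]}' 0
python3 - <<'E'
from h import *
c=snap('wrist','w8.png'); print(c['s']['tool_pos'],c['s']['ee_rot'])
c=snap('side','s8.png');f=c['frame'][:,:,::-1]
cv2.imwrite('pics/c9.png',cv2.resize(f[100:300,230:470],None,fx=3,fy=3,interpolation=2))
E
```

```text
t: 7.85
tool_pos: [560.7, 113.0, 395.8]
ee_rot: [3.141, 0.003, 0.02]
ft_force: [0.1, 0.8, 0.5]
finger_gap: 0.0
t: 8.48
tool_pos: [562.0, 111.3, 267.9]
ee_rot: [3.141, -0.0, 0.02]
ft_force: [0.3, -0.2, -0.3]
finger_gap: 0.006
[561.96899825 111.32631766 267.94113615] [ 3.14142488e+00 -9.30369889e-05  1.98511930e-02]
```

View pics/c9.png

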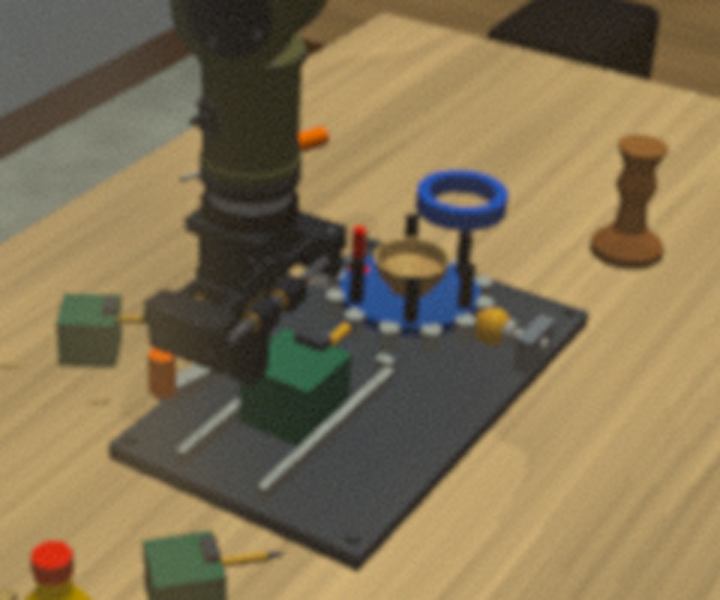

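View pics/w8.png

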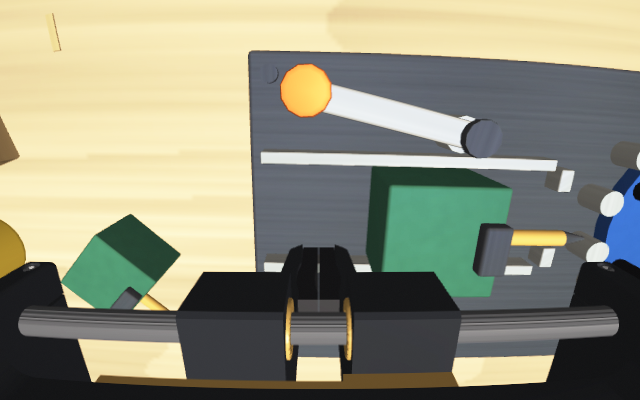

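```bash

python3 -m pendant '{"translation":[[0.1,0,3],[0.1,0,5.8],[0.1,0,5.8],[0.1,1,5.8],[0.1,1.8,5.8]],"rot":[[0,0,0],[0,0,0],[0,0,0],[0,0,0],[0,0,0]]}' 0
python3 -m pendant '{"translation":[[0,0.8,0],[0,1.6,0],[0,2.4,0],[0,3.2,0],[0,4.0,0]],"rot":[[0,0,0],[0,0,0],[0,0,0],[0,0,0],[0,0,0]]}' 0
```

```text
t: 9.2
tool_pos: [563.8, 92.3, 211.2]
ee_rot: [3.141, -0.003, 0.019]
ft_force: [0.2, -0.5, 0.6]
finger_gap: 0.006
t: 9.82
tool_pos: [564.5, 54.8, 210.7]
ee_rot: [-3.139, -0.003, 0.022]
ft_force: [-0.9, 5.9, 3.9]
finger_gap: 0.003
```

```bash

python3 -m pendant '{"translation":[[0,0.6,0],[0,1.2,0],[0,1.7,0],[0,2.1,0],[0,2.4,0]],"rot":[[0,0,0],[0,0,0],[0,0,0],[0,0,0],[0,0,0]]}' 0
python3 -m pendant '{"translation":[[0,0.1,0],[0,0.2,0]],"rot":[[0,0,0],[0,0,0]]}' 0
python3 - <<'E'
from h import *
c=snap('wrist','w10.png'); print(c['s']['tool_pos'],c['s']['ft_force'])
E
```

```text
t: 10.45
tool_pos: [564.8, 30.4, 210.4]
ee_rot: [-3.139, -0.002, 0.021]
ft_force: [-0.3, 5.5, 5.3]
finger_gap: 0.006
t: 10.7
tool_pos: [564.8, 28.4, 210.3]
ee_rot: [-3.14, -0.001, 0.021]
ft_force: [-0.8, 5.4, 5.0]
finger_gap: 0.004
[564.79559325  28.40092916 210.28952522] [-0.78172279  5.43549111  4.9727026 ]
```

View pics/w10.png

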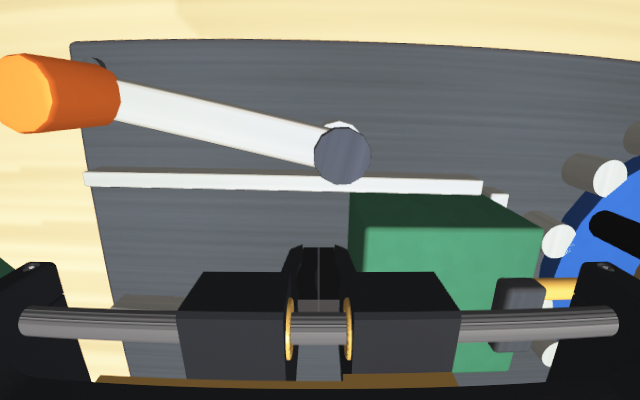

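```bash

python3 -m pendant '{"translation":[[0,0.1,0],[0,0.2,0],[0,0.3,0]],"rot":[[0,0,0],[0,0,0],[0,0,0]]}' 0
python3 -m pendant '{"translation":[[0,0.1,0],[0,0.2,0]],"rot":[[0,0,0],[0,0,0]]}' 0
python3 -m pendant '{"translation":[[0,0.1,0],[0,0.2,0]],"rot":[[0,0,0],[0,0,0]]}' 0
```

```text
t: 11.12
tool_pos: [565.2, 27.1, 210.4]
ee_rot: [-3.138, -0.003, 0.023]
ft_force: [0.2, 8.9, 4.9]
finger_gap: 0.005
t: 11.38
tool_pos: [565.3, 26.5, 210.6]
ee_rot: [-3.135, -0.003, 0.024]
ft_force: [0.2, 12.9, 7.6]
finger_gap: 0.0
t: 11.62
tool_pos: [565.3, 26.1, 210.7]
ee_rot: [-3.133, -0.003, 0.025]
ft_force: [-0.3, 15.8, 8.4]
finger_gap: 0.006
```

```bash

python3 -m pendant '{"translation":[[0,-1,0],[0,-3,0],[0,-6,0],[0,-8,-4],[0,-8,-9]],"rot":[[0,0,0],[0,0,0],[0,0,0],[0,0,0],[0,0,0]]}' 0
python3 -m pendant '{"translation":[[0,-4,-5],[0,-9,-8],[0,-9,-8]],"rot":[[0,0,0],[0,0,0],[0,0,0]]}' 0
python3 - <<'E'
from h import *
c=snap('wrist','w11.png'); print(c['s']['tool_pos'],c['s']['ee_rot'])
c=snap('top','t11.png');f=c['frame'][:,:,::-1]
cv2.imwrite('pics/c11.png',cv2.resize(f[165:265,255:415],None,fx=5,fy=5,interpolation=2))
E
```

```text
t: 12.25
tool_pos: [562.4, 101.4, 299.5]
ee_rot: [3.14, 0.003, 0.022]
ft_force: [1.2, -1.1, -0.4]
finger_gap: 0.005
t: 12.62
tool_pos: [561.2, 194.8, 382.1]
ee_rot: [-3.138, -0.005, 0.026]
ft_force: [0.1, -0.5, -0.1]
finger_gap: 0.004
[561.2486009  194.79831295 382.13749056] [-3.13758392 -0.00510647  0.02639401]
```

View pics/w11.png

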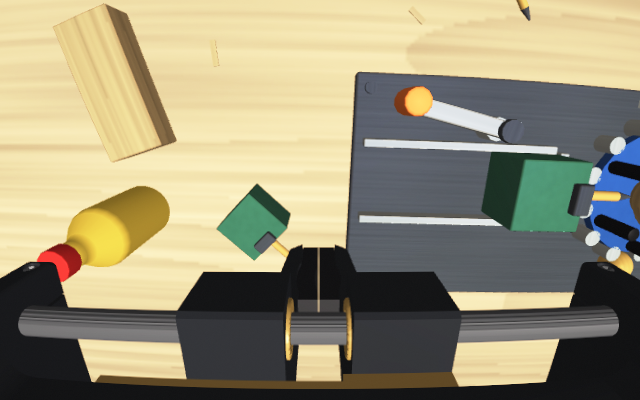

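View pics/c11.png

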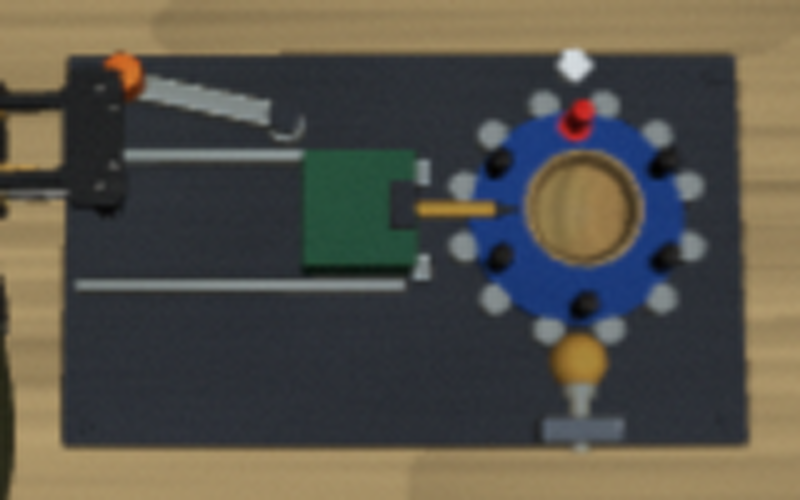

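```bash
python3 - <<'E'
from h import *
c=load('w11.png');s=env.sense(); print(s['joints'].round(2),s['tool_pos'],s['ee_rot'])
print('glue base-ish',onz(c,150,205,0), 'top-knob',onz(c,419,101,98),'pivot cap',onz(c,513,130,63))
t=load('t11.png');cr=lambda u,v:(255+u/5-.4,165+v/5-.4)
print('rear',onz(t,*cr(303,210),80),'front',onz(t,*cr(416,165),80))
E
```

```text
[-0.45  0.67  0.08  1.7  -0.07  0.77 -1.89] [561.06855587 189.5083025  379.50625251] [3.13947176e+00 2.44855624e-04 1.97609071e-02]
glue base-ish [521.12429268 396.01898752   0.        ] top-knob [644.88109902 117.99244485  98.        ] pivot cap [624.03934523  15.96224477  63.        ]
rear [561.16032964  10.81916529  80.        ] front [588.46118791 -57.40552999  80.        ]
```

```bash

python3 -m pendant '{"translation":[[3,2,0],[6,4,0],[9,6,0],[12.1,8.2,0],[12.1,8.2,0]],"rot":[[0,0,-10],[0,0,-20],[0,0,-30],[0,0,-40],[0,0,-50]]}' 0
python3 -m pendant '{"translation":[[0,0,2],[0,0,4],[0,0,6],[0,0,6],[0,0,6]],"rot":[[0,0,-10],[0,0,-20],[0,0,-27.5],[0,0,-27.5],[0,0,-27.5]]}' 0
python3 - <<'E'
from h import *
c=snap('wrist','w12.png'); print(c['s']['tool_pos'],c['s']['ee_rot'],c['s']['joints'].round(2))
E
```

```text
t: 13.35
tool_pos: [685.6, 103.9, 377.3]
ee_rot: [3.139, 0.005, 0.89]
ft_force: [-0.1, -0.3, 1.1]
finger_gap: 0.008
t: 13.98
tool_pos: [684.0, 109.4, 319.6]
ee_rot: [-3.141, 0.001, 1.369]
ft_force: [0.6, -0.3, -0.2]
finger_gap: 0.003
[684.0126425  109.40539533 319.56331946] [-3.14141798e+00  1.21155658e-03  1.36873635e+00] [-0.08  0.89 -0.31  1.41  0.31  0.89 -0.67]
```

View pics/w12.png

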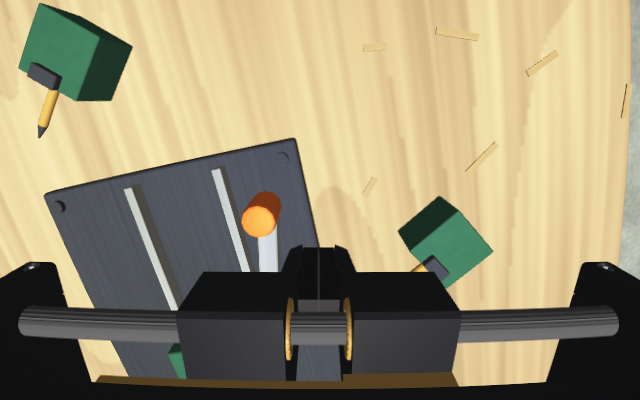

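```bash
python3 - <<'E'
from h import *
c=load('w12.png'); p=onz(c,258,221,98); print(p, onz(c,420,270,40))
s=c['s'];y=s['ee_rot'][2];d=p[:2]-s['tool_pos'][:2]
print('knob in tool (mm)',d@[np.cos(y),np.sin(y)],d@[np.sin(y),-np.cos(y)])
E
```

```text
[645.54333487 118.8719992   98.        ] [761.53858235  24.66532462  40.        ]
knob in tool (mm) 1.553686522359385 -39.58649108032552
```

```bash

python3 -m pendant '{"translation":[[0.15,0,4],[0.15,0,8.7],[0.15,0,8.7],[0.15,-0.5,8.7],[0.15,-0.9,8.7]],"rot":[[0,0,0],[0,0,0],[0,0,0],[0,0,0],[0,0,0]]}' 0
python3 -m pendant '{"translation":[[0.22,-0.88,0],[0.36,-1.78,0],[0.42,-2.69,0],[0.41,-3.6,0],[0.31,-4.5,0]],"rot":[[0,0,-5],[0,0,-10],[0,0,-15],[0,0,-20],[0,0,-25]]}' 0
python3 - <<'E'
from h import *
c=snap('wrist','w13.png'); print(c['s']['tool_pos'],c['s']['ee_rot'],c['s']['joints'].round(2))
E
```

```text
t: 14.65
tool_pos: [675.9, 114.5, 235.3]
ee_rot: [3.138, -0.002, 1.372]
ft_force: [0.7, -0.0, 0.4]
finger_gap: 0.002
t: 15.28
tool_pos: [632.6, 127.1, 235.1]
ee_rot: [3.136, -0.001, 1.812]
ft_force: [1.1, 1.8, -0.4]
finger_gap: 0.001
[632.56421891 127.13723217 235.14048193] [ 3.13583797e+00 -1.14218136e-03  1.81205831e+00] [-0.07  0.95 -0.37  1.61  0.49  0.66 -0.45]
```

View pics/w13.png

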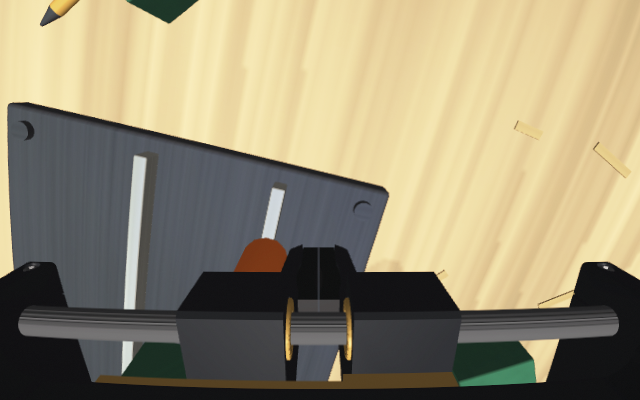

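```bash

python3 -m pendant '{"translation":[[0.22,-0.88,0],[0.36,-1.78,0],[0.42,-2.69,0],[0.41,-3.6,0],[0.31,-4.5,0]],"rot":[[0,0,-5],[0,0,-10],[0,0,-15],[0,0,-20],[0,0,-25]]}' 0
python3 -m pendant '{"translation":[[0.22,-0.88,0],[0.36,-1.78,0],[0.42,-2.69,0],[0.41,-3.6,0],[0.31,-4.5,0]],"rot":[[0,0,-5],[0,0,-10],[0,0,-15],[0,0,-20],[0,0,-25]]}' 0
python3 - <<'E'
from h import *
c=snap('wrist','w14.png'); print(c['s']['tool_pos'],c['s']['ee_rot'],c['s']['joints'].round(2))
E
```

```text
t: 15.95
tool_pos: [587.9, 119.5, 234.5]
ee_rot: [3.137, 0.001, 2.247]
ft_force: [0.5, 2.0, -0.3]
finger_gap: 0.004
t: 16.58
tool_pos: [550.6, 93.6, 234.3]
ee_rot: [3.139, 0.002, 2.684]
ft_force: [-1.3, 2.5, -0.4]
finger_gap: 0.001
[550.59162153  93.63656374 234.30992499] [3.13851288e+00 1.94112601e-03 2.68372607e+00] [ 0.05  0.91 -0.53  1.88  0.81  0.58  0.1 ]
```

View pics/w14.png

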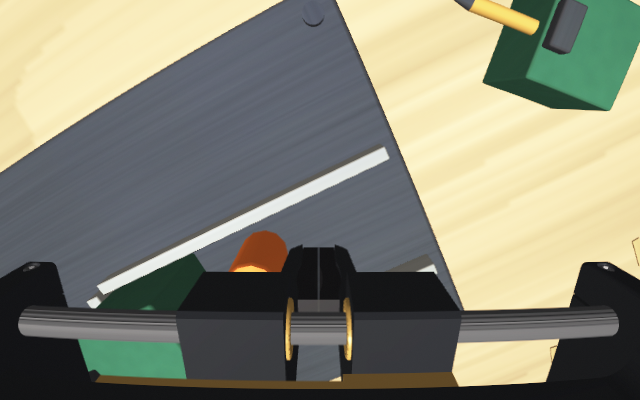

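```bash

python3 -m pendant '{"translation":[[0.22,-0.88,0],[0.36,-1.78,0],[0.42,-2.69,0],[0.41,-3.6,0],[0.31,-4.5,0]],"rot":[[0,0,-5],[0,0,-10],[0,0,-15],[0,0,-20],[0,0,-25]]}' 0
python3 -m pendant '{"translation":[[0,-0.1,0],[0,-0.2,0]],"rot":[[0,0,0],[0,0,0]]}' 0
python3 -m pendant '{"translation":[[0,-0.1,0],[0,-0.2,0]],"rot":[[0,0,0],[0,0,0]]}' 0
```

```text
t: 17.25
tool_pos: [527.8, 54.2, 233.8]
ee_rot: [3.141, 0.002, 3.119]
ft_force: [-0.6, 1.6, -0.1]
finger_gap: 0.005
t: 17.5
tool_pos: [528.0, 51.9, 233.3]
ee_rot: [3.142, 0.001, 3.115]
ft_force: [0.2, 1.4, 0.3]
finger_gap: 0.002
t: 17.75
tool_pos: [527.7, 50.2, 232.9]
ee_rot: [3.141, 0.001, 3.118]
ft_force: [0.1, 1.9, 0.3]
finger_gap: 0.008
```

```bash

python3 -m pendant '{"translation":[[0,-0.1,0],[0,-0.2,0]],"rot":[[0,0,0],[0,0,0]]}' 0
python3 -m pendant '{"translation":[[0,-0.1,0],[0,-0.2,0]],"rot":[[0,0,0],[0,0,0]]}' 0
python3 -m pendant '{"translation":[[0,-0.1,0],[0,-0.2,0]],"rot":[[0,0,0],[0,0,0]]}' 0
```

```text
t: 18.0
tool_pos: [527.6, 48.7, 232.9]
ee_rot: [3.139, 0.001, 3.119]
ft_force: [0.0, 5.2, 1.2]
finger_gap: 0.003
t: 18.25
tool_pos: [527.5, 48.1, 233.0]
ee_rot: [3.136, 0.001, 3.12]
ft_force: [-0.1, 8.1, -1.0]
finger_gap: 0.005
t: 18.5
tool_pos: [527.4, 47.5, 233.1]
ee_rot: [3.133, 0.002, 3.121]
ft_force: [-0.8, 11.0, -2.2]
finger_gap: -0.0
```

```bash

python3 -m pendant '{"translation":[[0,1,0],[0,3,0],[0,6,-2],[0,9,-7],[0,11,-12]],"rot":[[0,0,0],[0,0,0],[0,0,0],[0,0,0],[0,0,0]]}' 0
python3 -m pendant '{"translation":[[0,4,-3],[0,6,-5],[0,6,-5],[0,6,-5]],"rot":[[0,0,0],[0,0,0],[0,0,0],[0,0,0]]}' 0
python3 - <<'E'
from h import *
c=snap('wrist','w15.png')
c=snap('top','t15.png');f=c['frame'][:,:,::-1]
cv2.imwrite('pics/c15.png',cv2.resize(f[165:265,255:415],None,fx=5,fy=5,interpolation=2))
cv2.imwrite('pics/c16.png',f[90:290,120:500])
E
```

```text
t: 19.12
tool_pos: [529.3, 155.9, 353.9]
ee_rot: [-3.141, -0.001, 3.12]
ft_force: [1.0, 0.1, -0.1]
finger_gap: 0.001
t: 19.62
tool_pos: [531.1, 212.4, 401.4]
ee_rot: [-3.138, -0.002, 3.117]
ft_force: [-0.2, -0.5, -1.3]
finger_gap: 0.006
```

View pics/c15.png

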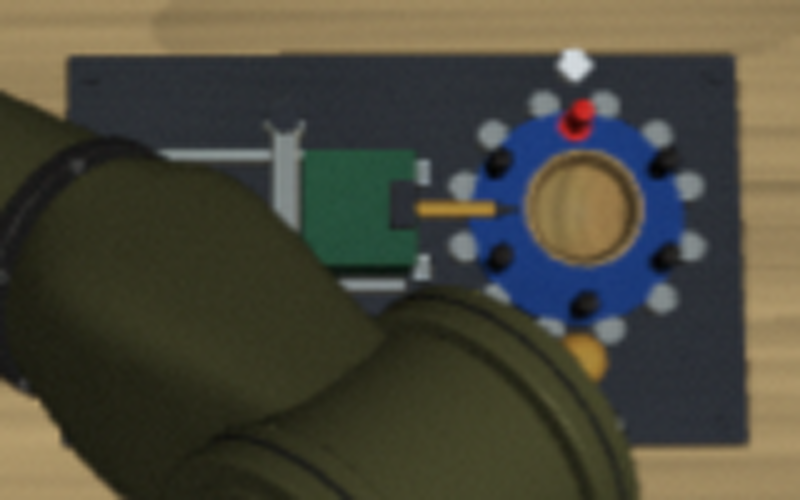

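View pics/c16.png

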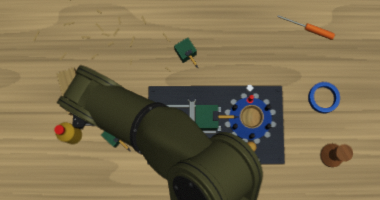

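```bash

python3 -m pendant '{"translation":[[-5,3,0],[-10,6,0],[-15,8,0],[-18,8,0],[-18,8,0]],"rot":[[0,0,0],[0,0,0],[0,0,0],[0,0,0],[0,0,0]]}' 0
python3 - <<'E'
from h import *
c=snap('side','s16.png');f=c['frame'][:,:,::-1]
cv2.imwrite('pics/c17.png',cv2.resize(f[140:360,150:470],None,fx=2.4,fy=2.4,interpolation=2))
c=snap('top','t16.png');f=c['frame'][:,:,::-1]
cv2.imwrite('pics/c18.png',cv2.resize(f[165:265,255:415],None,fx=5,fy=5,interpolation=2))
E
```

```text
t: 20.35
tool_pos: [714.8, 287.7, 400.0]
ee_rot: [-3.139, -0.001, 3.114]
ft_force: [1.1, -0.4, -0.7]
finger_gap: 0.008
```

View pics/c17.png

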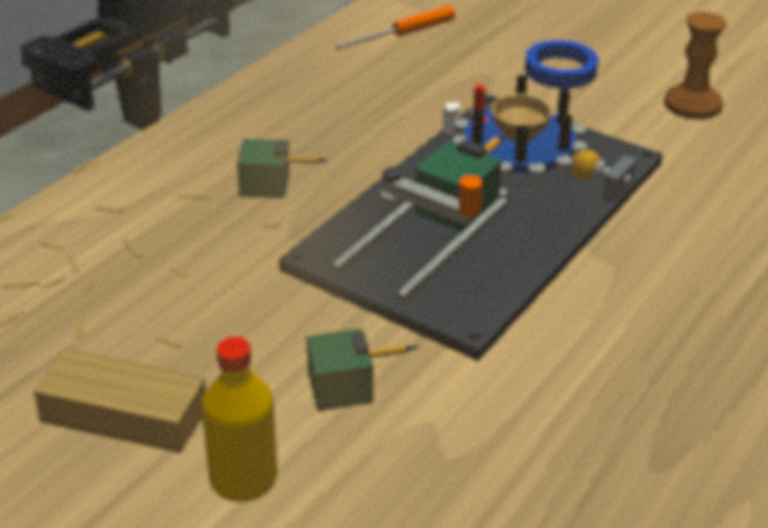

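View pics/c18.png

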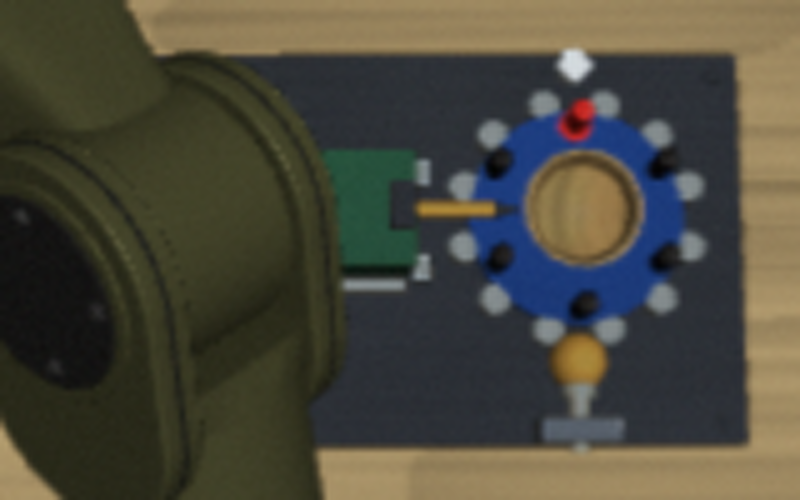

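```bash
python3 - <<'E'
from h import *
c=load('s16.png');H,S,V=cv2.split(cv2.cvtColor(c['frame'][:,:,::-1].copy(),cv2.COLOR_BGR2HSV))
m=((H>3)&(H<14)&(S>180)&(V>100));m[:200]=0;ys,xs=np.nonzero(m);k=(xs>320)&(xs<370)&(ys<240);print('knob blob',xs[k].mean(),ys[k].mean(),len(xs[k]))
for a in(0,.05,.1):
    t=np.pi-a; print(a,proj(c,[623.5+100*np.cos(t),20.5+100*np.sin(t),80]).round(1))
print(onz(c,xs[k].mean(),ys[k].mean(),80))
env.sign_off()
E
```

```text
knob blob 345.1842105263158 220.92105263157896 38
0 [346.1 220.7]
0.05 [345.  221.6]
0.1 [343.9 222.5]
[524.84387003  22.73237057  80.        ]
the job is handed in; nothing more can be done
```

The jig is set: the wheel is on its mark, the carriage is home, and the lever is shut behind it. I handed it in at about 20 s of the 72 s allowed. The hand-in gives no verdict.

- **Wheel:** I held the red peg loosely between the fingers and walked it clockwise to the white pointer. It ended 0.2° from the pointer by measurement. The brass ball sits between two studs, and the wheel had not moved in the last picture.
- **Carriage:** I pushed the large green carriage on the jig, not the two smaller ones beside it. It stopped firmly (force rose from 5 to 16 N), with the rear face at about y = 11 mm, which is the home position. The scriber rod tip stands between two pegs.
- **Lever:** I swung the knob round until it stopped hard (2 N rising to 11 N). In the side view the knob is within about 1 pixel (roughly 2 mm) of where fully shut should put it.
- **Bench:** In the last pictures the other things look to be where they were. No force I read passed about 20 N.

**What disagreed:**
- At the start the wheel measured about 75.6° short of the pointer, which is 2.5 clicks, with a stud facing the ball instead of sitting at a stop. The end position is clear all the same.
- The lever check on the side view can't tell 0 from about 0.05 rad, so fully shut rests mainly on the hard stop I felt.

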